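# Ready the blue pipette over the sample bottle

## Robot

A 6-joint arm with a two-finger parallel gripper is mounted at the origin on the work surface. World frame = base frame: x ahead of the robot, y to its left, z up, the work surface at z = 0. Lengths are in m, angles in rad, forces in N, time in s.
With the tool pointing down it reaches from about 0.35 to 0.775 m from the base axis. Payload 5.5 kg.
Tool frame: the origin (TCP) lies at the very end of the fingers, on their centre line; the grasp point (between the pads) lies env.hold_point_z behind it (env.hold_point_z is the distance from the TCP to the grasp point, in m); z points along the fingers, y is the line along which they close (so a half turn about z gives the same grasp; the last joint's range is limited). The gripper opens to 85 mm and grips with 20 to 120 N. Pads are 22 mm wide; open, the fingers measure 114 mm over their backs; the gripper's body (76 mm by 85 mm) begins 54 mm behind the grasp point. The pads swing forward as they close: fully open they stand 13 mm farther back than shut.
Start: joints at [-1.247, 0.313, 0.046, 1.304, 0, 1.431], TCP at [0.257, -0.514, 0.231] pointing down, gripper open.
Joint ranges: [-2.76, 2.76], [-0.86, 1.69], [-1.03, 1.26], [-2.2, 2.34], [-1.47, 1.5], [-3.14, 3.14]. Speed limits (rad/s): [2.57, 2.57, 3.14, 3.14, 3.14, 3.14].

## Interface

Orientations are given as a unit quaternion [w, x, y, z].
In Python, from workcell import env gives the robot as it stands.
- The arm moves only by the tool carry_out, never from a script. Its argument "steps" is a list of rows, each a list of 3 entries, a list of its own where there are three numbers: the turn, a rotation vector about the tool's x, y, z in degrees, then the shift along the tool's x, y, z in cm, then the closure in counts, from 0 (fully open) to 255 (shut). A call has exactly 8 rows; each row is the pose to reach, as a shift and turn from the pose commanded when the call began, along the tool's axes at that moment; what a row does not reach only later rows make up. A row lasts 1/8 s, in which the tool goes at most 62.5 mm and 10.7 degrees, less where a joint would pass 70% of its speed; a pose out of reach is approached as far as the arm can. A call with a gripper value outside its range is refused whole. The fingers move at their own pace and stop on an object; "force" is the grip in N (left out, the last holds). Time passes only in rows, so rows that repeat a pose let the fingers close, or fill a call up. It gives the time, the measured TCP pose, the force, the opening and the grip force at its end, in the units of the state.
- env.get_state(): the state, without advancing time (a new reading comes with each control period).
- env.read_camera(name): name is "scene" or "top" or "wrist"; returns (picture, depth): 400x640x3 uint8, red, green, blue; 400x640 float32, m along the optical axis (not along the pixel's ray), 0 where there is no reading.
- env.get_calibration(name): a dict with "fx", "fy", "cx", "cy" (pixels), "origin" and "orientation" of the camera in the world. Camera axes: x right, y up, looking along -z (the intrinsics and any distortion apply to the point x, -y, -z); pixel columns grow to the right and rows downward; lengths in m; the calibration is good to about 2 mm. A picture is of the moment at which its call begins: read the wrist's pose just before it. get_calibration takes no time and is no camera call; for the wrist camera it gives the pose at the moment of the call.
- env.hand_in(): hands the job in; it is judged then, once.
The state is a dict: "clock": time; "joint_pos": joint angles; "qvel": joint speeds; "tau": joint torques, N m; "tcp_pos": TCP position; "orientation": TCP orientation; "wrist_force": force on the tool from outside, world axes, zero at the start; "ft_torque": the same for the moment, N m; "finger_gap": finger opening in m; "grip_force": force on a finger pad.
Only numpy, scipy, OpenCV 4.12 (cv2) and the standard library are available. Lean on these libraries where they do the work, as an engineer would, in place of code of your own. Each camera call takes 0.05 s, during which the arm holds its last target. There are 200 camera calls.

## Task

Stand the toppled white bottle upright on the bench and let go of it. Then take the pipette with the blue button out of its stand and finish holding it in the gripper, leaning at about 45 degrees, with its tip a few centimetres above the middle of the bottle's open mouth, clear of everything but the gripper; the program ends while still holding it there. Leave the other pipettes, the tube rack and the loose cap where they are.

Things in the scene. Friction and masses are not known exactly. Their poses are not given: they have to be found in the camera images.
- bottle: Empty white square plastic bottle lying on a flat face (does not roll), neck roughly away from the robot. Body 44 x 44 mm, 72 mm tall; round neck 38 mm across, to 90 mm; about 60 g. Origin: centre of its underside; z along its axis to the mouth (22 mm above the bench while lying); x, y square to its flat sides (lying: x straight down, y level).
- bottle_mouth (a point): Centre of the bottle's mouth at the rim, 90 mm from the underside along the bottle's z; the opening is 32 mm across.
- pipette_blue: White pipette, blue band and button (others yellow, red), hung upright in a notch of the stand. Origin: on its axis at the collar's underside, 130 mm up; z to the button; x, y as the stand's. Collar 30 mm across, z 0-12 mm; box handle 32 (x) x 26 mm (y), z 12-85; button 20 mm across, top at z 98. Below: 13 mm shaft to z -55, then thin clear tip. About 90 g, centre of mass about z 36.
- pipette_tip (a point): Lower end of the blue pipette's tip, on its axis, 110 mm below its origin.
- pipette_yellow: Same pipette with a yellow button: leave it.
- pipette_red: Same pipette with a red button: leave it.
- stand: Fixed cream stand. Origin: on the bench under the middle notch; y along the row, open side -x (to the robot). Top board, top at z 130 mm, 12 thick, x -22 to 50, y -130 to 130; notches 17 wide at y -85, 0, 85, open to -x; pipettes hang at x 0. Base plate x -35 to 65, end and back walls below the board. Take a pipette straight up (122 mm clears the board) or lift about 15 mm and draw to -x.
- tube_rack: Loose blue tube rack 120 x 85 mm, 51 mm high over its tubes, origin at the centre of its underside: leave it.
- cap: Loose white screw cap, 43 mm across, 14 mm high, lying on the bench, origin at the centre of its underside: leave it.
Things that resemble listed ones, but are neither listed nor needed, are in the scene too. Several things look just like the bottle: the one meant starts farthest from the robot's base. What is shaped like the pipette_blue but pink is not meant.

How it is judged:
On the way, in this order (a step that is already met when the one before it is completed fails the run):
1. the bottle stands upright on the bench, released (angle between bottle's own z axis and vertical below 0.1 rad and height (world z) of bottle below 0.006 m and linear speed of bottle below 0.02 m/s and contact force between bottle and the fingers below 0.1 N), for 0.3 s.
2. the blue pipette is out of the stand, in the gripper (contact force between pipette_blue and the fingers above 1 N and distance of pipette_blue from where it was at the start of the episode above 0.05 m and height (world z) of pipette_blue above 0.135 m and contact force between pipette_blue and stand below 0.1 N), for 0.2 s.
At the end, for the whole second after the job is handed in: Bottle upright on the bench (within 6 deg), clear of the fingers; blue pipette held still in the gripper, leaning 32 to 58 deg from vertical, tip within 16 mm of the mouth's centre seen from above and 5 to 70 mm above the rim, touching no other thing (all of step 1 and angle between pipette_blue's own z axis and vertical between 0.56 and 1.01 rad and horizontal distance between pipette_tip and bottle_mouth below 0.016 m and z of pipette_tip in the frame of bottle_mouth between 0.005 and 0.07 m and contact force between pipette_blue and the fingers above 1 N and contact force between pipette_blue and bottle below 0.1 N and contact force between pipette_blue and stand below 0.1 N and contact force between pipette_blue and tube_rack below 0.1 N and linear speed of pipette_blue below 0.03 m/s and contact force between pipette_blue and pipette_yellow below 0.1 N and contact force between pipette_blue and pipette_red below 0.1 N and contact force between pipette_blue and cap below 0.1 N); the arm keeps its last pose, push and grip.
It fails at once if another pipette is pulled out or knocked (moved over 20 mm or tilted over 20 degrees) (distance of any of pipette_yellow, pipette_red from where it was at the start of the episode above 0.02 m or angle between any of pipette_yellow, pipette_red's own z axis and vertical above 0.35 rad).
It fails at once if the tube rack or the cap is pushed over 20 mm (distance of any of tube_rack, cap from where it was at the start of the episode above 0.02 m).
It also fails if it takes over 58 s, if anything falls off the work surface, if the arm or the gripper's body presses on something with over 40 N, if the wrist force passes 120 N, or if a joint passes its speed limit or range.

## Working session

There is one attempt and no reset: what is moved stays moved. The work goes in short steps, Python scripts to look and compute and a tool call to move; the robot and the scene stay as the last step left them, time stands still between calls to the robot, and variables do not carry over. Pictures are saved under pics/ and viewed, at most 10 in all, crops included, and the job is handed in when it is done.

Besides the shell and the picture viewer there is one more tool, called after ">>>" by a JSON object that holds its "name" and its "arguments". carry_out: Moves the arm, as the interface text tells. Its arguments: {"type":"object","properties":{"steps":{"type":"array","items":{"type":"array"}},"force":{"type":"number"}},"required":["steps"]}

```bash
ls; mkdir -p pics
cat > h.py <<'E'
import numpy as np,cv2
from scipy.spatial.transform import Rotation as R
from workcell import env
def q2R(q): return R.from_quat([q[1],q[2],q[3],q[0]])
def cloud(name):
    k=env.get_calibration(name); im,d=env.read_camera(name)
    v,u=np.mgrid[0:400,0:640]
    p=np.stack([(u-k['cx'])/k['fx']*d,-(v-k['cy'])/k['fy']*d,-d],-1)
    P=q2R(k['orientation']).apply(p.reshape(-1,3)).reshape(400,640,3)+np.array(k['origin'])
    P[d==0]=np.nan
    return im,d,P
E
python3 - <<'E'
from h import *
print(env.get_state(), env.hold_point_z)
for n in ['scene','top']:
    print(n,env.get_calibration(n))
    im,d,P=cloud(n); np.savez('/tmp/%s.npz'%n,im=im,P=P)
    cv2.imwrite(f'pics/{n}0.png',im[:,:,::-1])
E
```

```text
pics
{'clock': 0.0, 'joint_pos': array([-1.24659766e+00,  3.14006523e-01,  4.49690981e-02,  1.30359068e+00,
       -2.27830739e-05,  1.43121193e+00]), 'qvel': array([-0.00114155,  0.00176965,  0.00110832, -0.00114339, -0.00153235,
        0.0004783 ]), 'tau': array([ 7.53880540e-04, -4.80622816e+01,  2.98535013e+01,  1.93794578e-02,
        2.16663159e-05, -6.22921107e-06]), 'tcp_pos': array([ 0.25704576, -0.51377334,  0.23040134]), 'orientation': array([-9.10939910e-04,  9.73233016e-01,  2.29818748e-01, -9.57661293e-05]), 'wrist_force': array([-0.48748262, -0.41468235, -0.33993522]), 'ft_torque': array([ 0.00522975,  0.02891767, -0.02658457]), 'grip_force': 0.0, 'finger_gap': 0.08522344501061463} 0.0187
scene {'fx': 453.89712066468707, 'fy': 453.89712066468707, 'cx': 321.78074752350335, 'cy': 194.82227505804195, 'origin': array([ 1.15149379, -0.51685068,  0.8828236 ]), 'orientation': array([0.82437657, 0.35618146, 0.16482851, 0.4078843 ])}
top {'fx': 520.5084220439392, 'fy': 520.5084220439392, 'cx': 312.2711976402207, 'cy': 201.1546364481808, 'origin': array([ 0.33143006, -0.00428642,  1.219784  ]), 'orientation': array([-0.70045418, -0.05127326,  0.04465423,  0.71045127])}
```

View pics/scene0.png

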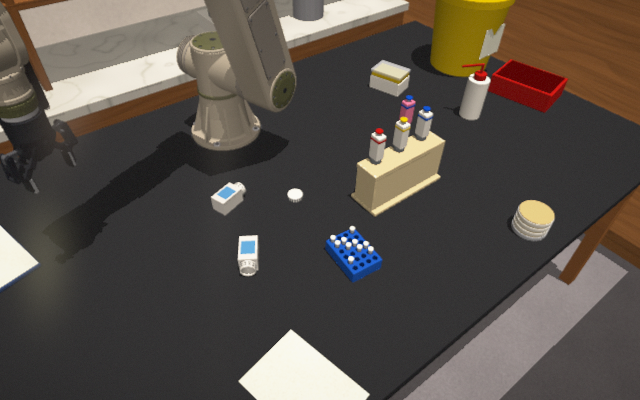

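View pics/top0.png

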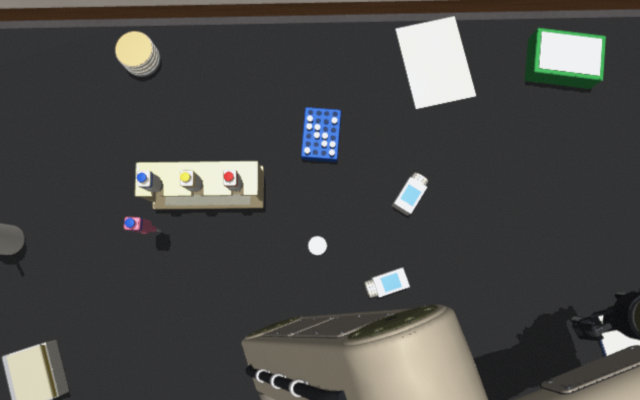

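The scene view shows the target bottle at (248,255), a nearer lookalike at (228,197), the stand at (400,170), and pink near (407,110). In the top view the target bottle is at (410,194) with its neck at (419,179). Blue is at (143,178), yellow at (185,177), red at (228,177) and pink at (133,223). Now I'll measure these.

Run:
```python
from h import *
T=np.load('/tmp/top.npz');im,P=T['im'],T['P']; S=np.load('/tmp/scene.npz')
def reg(P,m,name):
    p=P[m];p=p[~np.isnan(p[:,0])]
    print(name,len(p),'med',np.median(p,0).round(4),'lo',np.percentile(p,2,0).round(3),'hi',np.percentile(p,98,0).round(3));return p
def box(u0,u1,v0,v1):
    m=np.zeros((400,640),bool);m[v0:v1,u0:u1]=1;return m
Z=P[:,:,2]
m=box(385,440,165,225)&(Z>0.012)&(Z<.08)
p=reg(P,m,'bottle')
# label & body
hsv=cv2.cvtColor(im,cv2.COLOR_RGB2HSV)
mm=(box(385,440,165,225)&(hsv[:,:,2]>90)).astype(np.uint8)
print(cv2.minAreaRect(np.argwhere(mm)[:,::-1].astype(np.float32)))
# top face: z>0.038
q=P[box(385,440,165,225)&(Z>0.039)&(Z<.055)]
r=cv2.minAreaRect((q[:,:2]*1000).astype(np.float32));print('topface',r,np.median(q[:,2]))
r=cv2.minAreaRect((p[:,:2]*1000).astype(np.float32));print('all',r)
lab=box(385,440,165,225)&(hsv[:,:,0]>90)&(hsv[:,:,0]<115)&(hsv[:,:,1]>80)
lp=reg(P,lab,'label');print(cv2.minAreaRect((lp[:,:2]*1000).astype(np.float32)))
reg(P,box(300,345,105,165)&(Z>.02),'rack'); reg(P,box(305,330,233,258)&(Z>.006),'cap')
for n,b in dict(blue=(130,155,168,190),pink=(120,150,212,235)).items():
    reg(P,box(*b)&(hsv[:,:,0]>105)&(hsv[:,:,0]<130)&(hsv[:,:,1]>150)&(hsv[:,:,2]>60),n)
reg(P,box(175,200,165,190)&(hsv[:,:,0]>20)&(hsv[:,:,0]<35)&(hsv[:,:,1]>150),'yel')
reg(P,box(220,240,165,190)&((hsv[:,:,0]<8)|(hsv[:,:,0]>172))&(hsv[:,:,1]>150),'red')
reg(P,box(110,170,205,250)&(Z>.02),'pinkall')
s=P[box(130,270,158,215)&(Z>.122)&(Z<.138)]
print('standtop',cv2.minAreaRect((s[:,:2]*1000).astype(np.float32)),np.median(s,0))
# scene
im,P=S['im'],S['P'];hsv=cv2.cvtColor(im,cv2.COLOR_RGB2HSV);H=hsv[:,:,0]
for n,b in dict(blue=(415,435,103,118),pink=(400,415,92,103)).items():
    reg(P,box(*b)&(H>105)&(H<130)&(hsv[:,:,1]>150),'s'+n)
reg(P,box(395,410,116,126)&(H>20)&(H<35)&(hsv[:,:,1]>150),'syel')
reg(P,box(370,388,126,140)&((H<8)|(H>172))&(hsv[:,:,1]>150),'sred')
Z=P[:,:,2]
p=reg(P,box(230,266,228,280)&(Z>.012)&(Z<.08),'sbottle');print(cv2.minAreaRect((p[:,:2]*1000).astype(np.float32)))
```

```text
bottle 780 med [ 0.5056 -0.2195  0.0427] lo [ 0.466 -0.254  0.018] hi [ 0.55  -0.186  0.048]
((411.51068115234375, 192.54505920410156), (21.356971740722656, 41.53472137451172), 31.607501983642578)
topface ((509.6680908203125, -222.84327697753906), (44.31743621826172, 90.24788665771484), 57.38071823120117) 0.04348360509962701
all ((510.081298828125, -223.2481689453125), (44.433258056640625, 91.65927124023438), 57.144351959228516)
label 203 med [ 0.5037 -0.2181  0.044 ] lo [ 0.484 -0.236  0.039] hi [ 0.522 -0.2    0.049]
((504.03912353515625, -218.11944580078125), (30.178245544433594, 37.05180358886719), 56.511390686035156)
rack 1839 med [ 0.6508 -0.0165  0.0358] lo [ 0.594 -0.058  0.029] hi [0.711 0.025 0.052]
cap 277 med [ 0.3918 -0.0038  0.013 ] lo [ 0.373 -0.024  0.008] hi [0.412 0.015 0.018]
blue 57 med [0.5193 0.3364 0.2273] lo [0.512 0.328 0.224] hi [0.527 0.344 0.231]
pink 57 med [0.4337 0.3636 0.2079] lo [0.426 0.356 0.204] hi [0.44  0.371 0.21 ]
yel 22 med [0.5183 0.2544 0.2276] lo [0.512 0.251 0.224] hi [0.524 0.259 0.231]
red 58 med [0.5185 0.1668 0.2272] lo [0.511 0.159 0.224] hi [0.526 0.175 0.231]
pinkall 408 med [0.4303 0.3555 0.1899] lo [0.419 0.347 0.056] hi [0.445 0.377 0.209]
standtop ((532.8652954101562, 251.88868713378906), (260.7743835449219, 72.94194793701172), 89.87911224365234) [0.53856566 0.23489088 0.12931897]
sblue 36 med [0.5215 0.3334 0.2283] lo [0.319 0.321 0.004] hi [0.531 0.632 0.231]
spink 28 med [0.4367 0.3618 0.2081] lo [0.333 0.353 0.113] hi [0.444 0.494 0.211]
syel 32 med [0.5236 0.2476 0.2287] lo [0.513 0.239 0.218] hi [0.531 0.259 0.231]
sred 43 med [0.5239 0.1625 0.228 ] lo [0.317 0.153 0.004] hi [0.53  0.407 0.231]
sbottle 653 med [ 0.5189 -0.2257  0.0436] lo [ 0.472 -0.26   0.015] hi [ 0.556 -0.19   0.047]
((511.6329650878906, -223.87911987304688), (44.157814025878906, 93.70104217529297), 56.77139663696289)
```

```bash
cat >> h.py <<'E'
def frame(z,y):
    z=np.array(z,float);z/=np.linalg.norm(z);y=np.array(y,float);y-=z*(y@z);y/=np.linalg.norm(y)
    return R.from_matrix(np.stack([np.cross(y,z),y,z],1))
def plan(name,hold,Rt,p0=None,R0=None):
    s=env.get_state()
    p0=np.array(s['tcp_pos']) if p0 is None else p0; R0=q2R(s['orientation']) if R0 is None else R0
    tcp=np.array(hold)+env.hold_point_z*Rt.as_matrix()[:,2]
    d=R0.inv()
    print(name,'turn',(d*Rt).as_rotvec(degrees=True).round(1),'shift cm',(d.apply(tcp-p0)*100).round(2),'tcp',tcp.round(4))
    return tcp,Rt
def bot(pitch): # tool pitch below horizontal, radially along m
    a=np.radians(-33);m=np.array([np.cos(a),np.sin(a),0]);n=np.array([-np.sin(a),np.cos(a),0])
    t=np.radians(pitch);return frame(np.cos(t)*m-np.sin(t)*np.array([0,0,1]),n)
E
python3 - <<'E'
from h import *
Rt=bot(110);z=Rt.as_matrix()[:,2];g=np.array([.519,-.229,.028])
p,r=plan('pre',g-.12*z,Rt)
plan('grasp',g,Rt,p,r)
E
```

```text
pre turn [  20.9   11.9 -119. ] shift cm [ 37.92 -10.75  10.76] tcp [ 0.5481 -0.2479  0.1232]
grasp turn [0. 0. 0.] shift cm [-0.  0. 12.] tcp [ 0.5136 -0.2255  0.0104]
```

>>> {"name": "carry_out", "arguments": {"steps": [[[3,2,-15],[3,0,2],0],[[5,3,-30],[8,-2,4],0],[[8,4,-45],[14,-4,6],0],[[10,6,-58],[20,-6,8],0],[[13,7,-70],[25,-7.5,10],0],[[15,8,-80],[30,-9,10.8],0],[[17,9,-90],[35,-10,10.8],0],[[18,10,-100],[37.9,-10.8,10.8],0]], "force": 40}}

```text
clock: 1.1
tcp_pos: [0.5493, -0.2462, 0.1223]
orientation: [-0.135, 0.556, 0.82, 0.037]
wrist_force: [-0.1, -1.2, 0.2]
finger_gap: 0.085
grip_force: 0.0
```

Run:
```python
from h import *
Rt=bot(110);z=Rt.as_matrix()[:,2];g=np.array([.519,-.229,.028])
s=env.get_state();print(s['joint_pos'].round(2),s['clock'])
p,r=plan('pre',g-.10*z,Rt)
```

```text
[-0.59  0.64  0.26  1.46  0.07  0.59] 1.1
pre turn [  5.7   3.  -34.4] shift cm [-0.05 -0.4   1.89] tcp [ 0.5423 -0.2441  0.1044]
```

>>> {"name": "carry_out", "arguments": {"steps": [[[1.5,1,-9],[0,-0.2,0.5],0],[[3,1.6,-18],[0,-0.4,1],0],[[4.5,2.4,-27],[0,-0.4,1.5],0],[[5.7,3,-34.4],[0,-0.4,1.9],0],[[5.7,3,-34.4],[0,-0.4,1.9],0],[[5.7,3,-34.4],[0,-0.4,1.9],0],[[5.7,3,-34.4],[0,-0.4,1.9],0],[[5.7,3,-34.4],[0,-0.4,1.9],0]]}}

```text
clock: 2.1
tcp_pos: [0.5408, -0.2459, 0.1057]
orientation: [-0.165, 0.284, 0.943, 0.049]
wrist_force: [0.0, -0.2, 0.5]
finger_gap: 0.0854
grip_force: 0.0
```

Run:
```python
from h import *
Rt=bot(110);g=np.array([.519,-.229,.028])
plan('grasp',g,Rt); print(env.get_state()['joint_pos'].round(2))
im,d,P=cloud('wrist');cv2.imwrite('pics/w1.png',im[:,:,::-1])
```

```text
grasp turn [ 0.1  0.1 -0.5] shift cm [-0.05  0.21 10.11] tcp [ 0.5136 -0.2255  0.0104]
[-0.56  0.71  0.32  1.52  0.01  0.02]
```

View pics/w1.png

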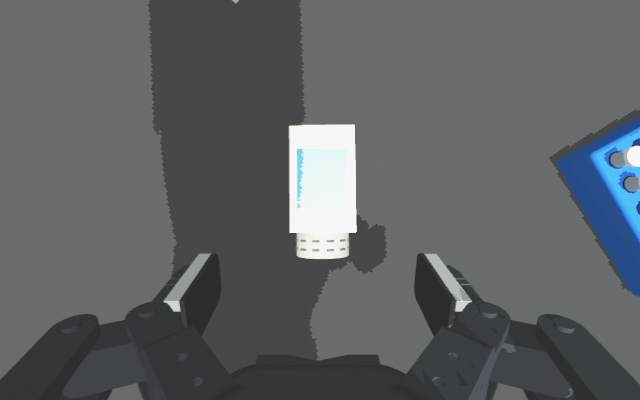

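The wrist view shows the bottle square to the fingers and centred between them (column ~322, neck at row 245), so I'll go down and grip.

>>> {"name": "carry_out", "arguments": {"steps": [[[0,0,0],[0,0.2,3],0],[[0,0,-0.5],[0,0.2,6],0],[[0,0,-0.5],[0,0.2,8.5],0],[[0,0,-0.5],[0,0.2,10],0],[[0,0,-0.5],[0,0.2,10],0],[[0,0,-0.5],[0,0.2,10],200],[[0,0,-0.5],[0,0.2,10],255],[[0,0,-0.5],[0,0.2,10],255]], "force": 40}}

```text
clock: 3.15
tcp_pos: [0.5144, -0.226, 0.0123]
orientation: [-0.164, 0.28, 0.945, 0.05]
wrist_force: [1.7, -0.5, 6.0]
finger_gap: 0.0436
grip_force: 41.6
```

>>> {"name": "carry_out", "arguments": {"steps": [[[0,0,0],[0,0,0],255],[[0,0,0],[0,0,0],255],[[0,0,0],[0,0,0],255],[[0,0,0],[0.5,0,-1.5],255],[[0,0,0],[1,0,-3],255],[[0,0,0],[1.5,0,-4.5],255],[[0,0,0],[2.1,0,-6],255],[[0,0,0],[2.1,0,-6],255]]}}

```text
clock: 4.15
tcp_pos: [0.5149, -0.2263, 0.0767]
orientation: [-0.164, 0.28, 0.945, 0.049]
wrist_force: [1.5, -0.7, -1.1]
finger_gap: 0.0433
grip_force: 40.7
```

Run:
```python
from h import *
Rt=bot(20);
# standing: bottle final; hold height ~ .057
plan('rot',[.52,-.229,.10],Rt)
plan('rot_lowered',[.52,-.229,.057],Rt)
im,d,P=cloud('wrist');cv2.imwrite('pics/w2.png',im[:,:,::-1])
```

```text
rot turn [  0.1 -89.7  -0.1] shift cm [-1.63  0.06 -2.38] tcp [ 0.5347 -0.2386  0.0936]
rot_lowered turn [  0.1 -89.7  -0.1] shift cm [-3.08  0.05  1.67] tcp [ 0.5347 -0.2386  0.0506]
```

View pics/w2.png

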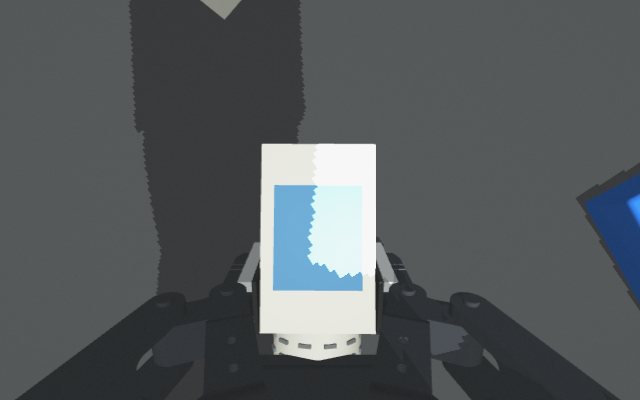

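>>> {"name": "carry_out", "arguments": {"steps": [[[0,-10,0],[0,0,-2],255],[[0,-20,0],[-0.5,0,-3],255],[[0,-30,0],[-1.5,0,-3.5],255],[[0,-40,0],[-2.5,0,-3.5],255],[[0,-50,0],[-3.5,0,-3.5],255],[[0,-60,0],[-4.5,0,-3.5],255],[[0,-70,0],[-5.2,0,-3.5],255],[[0,-80,0],[-5.4,0,-3.7],255]]}}

```text
clock: 5.2
tcp_pos: [0.5937, -0.2692, 0.1025]
orientation: [0.428, 0.256, 0.857, -0.129]
wrist_force: [4.0, 7.2, -12.3]
finger_gap: 0.0434
grip_force: 41.1
```

Run:
```python
from h import *
Rt=bot(20);s=env.get_state();print(s['joint_pos'].round(2),s['clock'])
plan('rot',[.5535,-.251,.09],Rt)
plan('low',[.5535,-.251,.060],Rt)
```

```text
[-0.53  0.22 -1.03 -0.61 -0.04  0.03] 5.2
rot turn [ -0.4 -16.9  -0. ] shift cm [ 3.07 -0.67 -0.94] tcp [ 0.5682 -0.2606  0.0836]
low turn [ -0.4 -16.9  -0. ] shift cm [ 5.47 -0.67  0.86] tcp [ 0.5682 -0.2606  0.0536]
```

Run:
```python
from h import *
print(env.get_state()['wrist_force'])
plan('rot',[.637,-.305,.10],bot(20))
plan('out only',[.637,-.305,.11],bot(37))
```

```text
[  3.98635186   7.17930703 -12.33765233]
rot turn [ -0.4 -16.9  -0. ] shift cm [-3.7  -0.6   6.41] tcp [ 0.6517 -0.3146  0.0936]
out only turn [-0.3  0.1 -0.1] shift cm [-3.95 -0.6   5.89] tcp [ 0.6495 -0.3131  0.0987]
```

>>> {"name": "carry_out", "arguments": {"steps": [[[0,0,0],[-0.7,0,1],255],[[0,0,0],[-1.4,0,2],255],[[0,0,0],[-2.1,0,3],255],[[0,0,0],[-2.8,0,4.5],255],[[0,0,0],[-3.5,0,6],255],[[0,-5,0],[-4,0,6.5],255],[[0,-5,0],[-4,0,6.5],255],[[0,-5,0],[-4,0,6.5],255]]}}

```text
clock: 6.2
tcp_pos: [0.658, -0.3114, 0.0954]
orientation: [0.464, 0.25, 0.838, -0.14]
wrist_force: [0.3, 0.7, -0.3]
finger_gap: 0.0434
grip_force: 41.1
```

Run:
```python
from h import *
s=env.get_state();print(s['joint_pos'].round(2),s['wrist_force'])
plan('rot',[.637,-.305,.10],bot(20))
```

```text
[-0.54  0.39 -0.93 -0.76 -0.04  0.02] [ 0.31432322  0.70789349 -0.34944598]
rot turn [ -0.3 -12.1  -0. ] shift cm [ 0.34 -0.61 -0.2 ] tcp [ 0.6517 -0.3146  0.0936]
```

>>> {"name": "carry_out", "arguments": {"steps": [[[0,-3,0],[-0.2,0,1.4],255],[[0,-6,0],[-0.4,0,2.8],255],[[0,-9,0],[-0.4,0,2.8],255],[[0,-12,0],[-0.4,0,2.8],255],[[0,-12,0],[-0.4,0,2.8],255],[[0,-12,0],[-0.4,0,2.8],255],[[0,-12,0],[-0.4,0,2.8],255],[[0,-12,0],[-0.4,0,2.8],255]]}}

```text
clock: 7.2
tcp_pos: [0.6803, -0.326, 0.0863]
orientation: [0.551, 0.234, 0.784, -0.166]
wrist_force: [0.5, -0.4, -0.4]
finger_gap: 0.0436
grip_force: 41.1
```

Run:
```python
from h import *
s=env.get_state();print(s['joint_pos'].round(2),s['wrist_force'])
Q=q2R(s['orientation']);z=Q.as_matrix()[:,2];h=s['tcp_pos']-z*env.hold_point_z;print('hold',h,'pitch',np.degrees(np.arcsin(-z[2])))
plan('low',[h[0],h[1],.060],bot(20))
im,d,P=cloud('scene');cv2.imwrite('pics/s2.png',cv2.resize(im[150:400,100:420,::-1],None,fx=2,fy=2))
hsv=cv2.cvtColor(im,cv2.COLOR_RGB2HSV);m=(np.hypot(P[...,0]-h[0],P[...,1]-h[1])<.06)&(hsv[...,2]>110)&(P[...,2]>.01)
q=P[m];print(len(q),np.percentile(q,[1,50,99],axis=0))
```

```text
[-0.54  0.64 -1.   -1.3  -0.04  0.01] [ 0.48433398 -0.3830499  -0.36509722]
hold [ 0.66562245 -0.31631745  0.0926657 ] pitch 19.800533678883063
low turn [-0.3  0.2  0. ] shift cm [3.08 0.02 1.11] tcp [ 0.6804 -0.3259  0.0536]
1071 [[ 0.64387033 -0.35089372  0.03932315]
 [ 0.68316084 -0.32525808  0.10085301]
 [ 0.70172469 -0.28877994  0.12931431]]
```

View pics/s2.png

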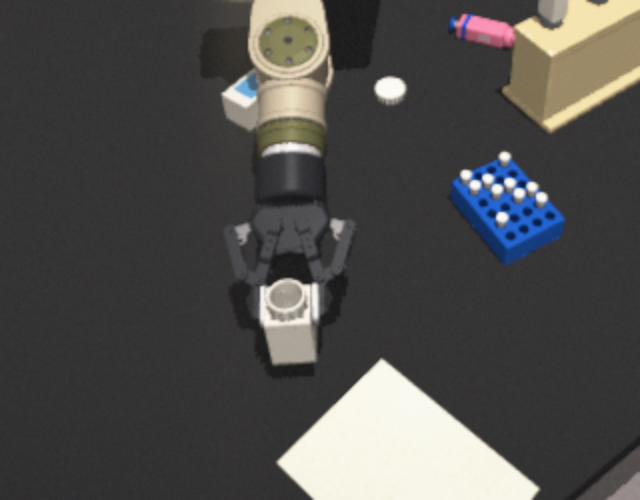

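>>> {"name": "carry_out", "arguments": {"steps": [[[0,0,0],[0.9,0,0.33],255],[[0,0,0],[1.8,0,0.65],255],[[0,0,0],[2.4,0,0.87],255],[[0,0,0],[2.8,0,1],255],[[0,0,0],[3.1,0,1.1],255],[[0,0,0],[3.3,0,1.2],255],[[0,0,0],[3.4,0,1.24],255],[[0,0,0],[3.4,0,1.24],255]]}}

```text
clock: 8.25
tcp_pos: [0.68, -0.3259, 0.0491]
orientation: [0.55, 0.234, 0.784, -0.166]
wrist_force: [0.0, 0.1, -0.3]
finger_gap: 0.0435
grip_force: 41.1
```

Run:
```python
from h import *
s=env.get_state();print(s['joint_pos'].round(2),s['wrist_force'])
Q=q2R(s['orientation']);z=Q.as_matrix()[:,2];h=s['tcp_pos']-z*env.hold_point_z;print('hold',h)
im,d,P=cloud('scene')
hsv=cv2.cvtColor(im,cv2.COLOR_RGB2HSV);m=(np.hypot(P[...,0]-h[0],P[...,1]-h[1])<.06)&(hsv[...,2]>110)&(P[...,2]>-.01)
q=P[m];print(len(q),np.percentile(q,[1,50,99],axis=0))
```

```text
[-0.54  0.75 -1.   -1.4  -0.04  0.01] [ 0.02886037  0.05882577 -0.27880447]
hold [ 0.66527826 -0.31623932  0.0554231 ]
999 [[ 0.64216247 -0.35048807  0.00195142]
 [ 0.68334722 -0.32570145  0.06373807]
 [ 0.70114    -0.28919978  0.09222943]]
```

Lower gently another few mm until contact, then open.

>>> {"name": "carry_out", "arguments": {"steps": [[[0,0,0],[0.1,0,0.04],255],[[0,0,0],[0.2,0,0.07],255],[[0,0,0],[0.2,0,0.07],255],[[0,0,0],[0.2,0,0.07],200],[[0,0,0],[0.2,0,0.07],100],[[0,0,0],[0.2,0,0.07],0],[[0,0,0],[0.2,0,0.07],0],[[0,0,0],[0.2,0,0.07],0]]}}

```text
clock: 9.3
tcp_pos: [0.6798, -0.3258, 0.0464]
orientation: [0.55, 0.234, 0.785, -0.165]
wrist_force: [0.3, 0.8, -0.8]
finger_gap: 0.0852
grip_force: 0.0
```

>>> {"name": "carry_out", "arguments": {"steps": [[[0,0,0],[0,0,0],0],[[0,0,0],[0,0,0],0],[[0,0,0],[-0.5,0,-1.5],0],[[0,0,0],[-1,0,-3],0],[[0,0,0],[-2,0,-5],0],[[0,5,0],[-4,0,-7],0],[[0,12,0],[-7,0,-8],0],[[0,20,0],[-10,0,-8],0]]}}

```text
clock: 10.3
tcp_pos: [0.6462, -0.3025, 0.1453]
orientation: [0.438, 0.254, 0.852, -0.132]
wrist_force: [1.5, -0.2, -0.7]
finger_gap: 0.0854
grip_force: 0.0
```

Run:
```python
from h import *
s=env.get_state();print(s['joint_pos'].round(2),s['wrist_force'])
im,d,P=cloud('scene'); cv2.imwrite('pics/s3.png',im[:,:,::-1])
hsv=cv2.cvtColor(im,cv2.COLOR_RGB2HSV);m=(np.hypot(P[...,0]-.67,P[...,1]+.32)<.07)&(hsv[...,2]>90)&(P[...,2]>.01)&(P[...,2]<.12)
q=P[m];print(len(q),np.percentile(q,[1,50,99],axis=0))
rim=q[q[:,2]>.083];print('rim',len(rim),cv2.minEnclosingCircle((rim[:,:2]*1000).astype(np.float32)),np.median(rim[:,2]))
im,d,P=cloud('top');cv2.imwrite('pics/t3.png',im[:,:,::-1])
m=(np.hypot(P[...,0]-.67,P[...,1]+.32)<.07)&(P[...,2]>.083)&(P[...,2]<.1)
rim=P[m];print('rimtop',len(rim),cv2.minEnclosingCircle((rim[:,:2]*1000).astype(np.float32)) if len(rim) else'')
```

```text
[-0.53  0.22 -0.87 -0.47 -0.04  0.03] [ 1.47559733 -0.19724603 -0.66672208]
852 [[ 0.64741699 -0.35089058  0.01165985]
 [ 0.68360901 -0.32471085  0.06217575]
 [ 0.7016099  -0.29425491  0.09161492]]
rim 142 ((672.2487182617188, -321.5255432128906), 20.002412796020508) 0.08861772933391016
rimtop 98 ((669.6295166015625, -319.2307434082031), 20.096424102783203)
```

View pics/s3.png

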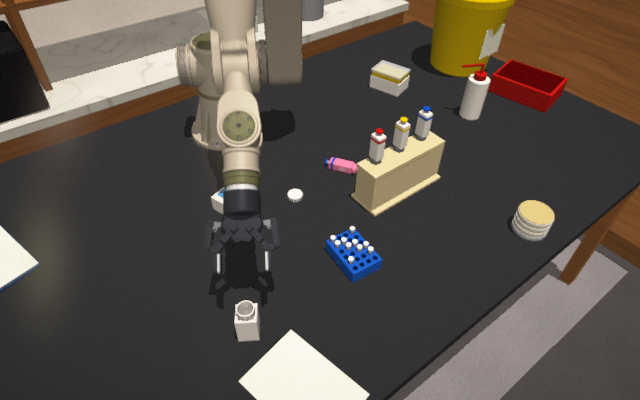

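Bottle stands at (246,320); its mouth is at about (0.671,-0.320). The pink one has fallen over on its own, away from blue. Next, the pipette.

Run:
```python
from h import *
D=frame([0,0,-1],[0,1,0]); 
a=-.0;W=frame([0,0,-1],[0.25,.97,0])
plan('W1',[.54,-.05,.33],W)
```

```text
W1 turn [ -9.2  54.6 -17.3] shift cm [  0.19  15.22 -28.23] tcp [ 0.54   -0.05    0.3113]
```

>>> {"name": "carry_out", "arguments": {"steps": [[[-1,7,-2],[0,1,-4],0],[[-2,14,-4],[0,3,-8],0],[[-3,21,-6],[0,5,-12],0],[[-5,29,-9],[0.2,7,-16],0],[[-6,37,-12],[0.2,9,-20],0],[[-7,44,-14],[0.2,11,-24],0],[[-8,50,-16],[0.2,13,-27],0],[[-9,54.6,-17.3],[0.2,15.2,-28.2],0]]}}

```text
clock: 11.4
tcp_pos: [0.5406, -0.049, 0.3055]
orientation: [-0.003, 0.126, 0.992, -0.0]
wrist_force: [0.5, -1.1, 0.2]
finger_gap: 0.0853
grip_force: 0.0
```

Run:
```python
from h import *
s=env.get_state();print(s['joint_pos'].round(2))
D=frame([0,0,-1],[0,1,0])
plan('W2',[.52,.336,.31],D)
```

```text
[-0.24  0.25  0.14  1.47 -0.    0.01]
W2 turn [ -0.   -0.3 -14.5] shift cm [11.61 36.76  1.46] tcp [0.52   0.336  0.2913]
```

>>> {"name": "carry_out", "arguments": {"steps": [[[0,0,-2],[1.6,5,0],0],[[0,0,-4],[3.2,10,0.2],0],[[0,0,-6],[4.8,15,0.5],0],[[0,0,-8],[6.3,20,0.8],0],[[0,0,-10],[8,25,1],0],[[0,0,-12],[9.5,30,1.2],0],[[0,0,-14.5],[11.6,36.8,1.4],0],[[0,0,-14.5],[11.6,36.8,1.4],0]]}}

```text
clock: 12.4
tcp_pos: [0.5192, 0.3396, 0.2887]
orientation: [-0.004, -0.002, 1.0, 0.0]
wrist_force: [-0.5, -0.2, 0.4]
finger_gap: 0.0853
grip_force: 0.0
```

Run:
```python
from h import *
s=env.get_state();print(s['joint_pos'].round(2))
D=frame([0,0,-1],[0,1,0])
plan('grasp',[.52,.336,.188],D)
im,d,P=cloud('wrist');cv2.imwrite('pics/w4.png',im[:,:,::-1])
hsv=cv2.cvtColor(im,cv2.COLOR_RGB2HSV);H=hsv[...,0]
m=(np.hypot(P[...,0]-.52,P[...,1]-.336)<.04)&(H>105)&(H<130)&(hsv[...,1]>130)&(P[...,2]>.221);q=P[m]
print(len(q),[np.mean(q,0)], q.min(0),q.max(0))
```

```text
[0.45 0.41 0.32 1.49 0.   0.44]
grasp turn [ 0.  -0.4  0.2] shift cm [-0.17 -0.37 11.94] tcp [0.52   0.336  0.1693]
630 [array([0.52034563, 0.33618869, 0.22819724])] [0.51124784 0.32710471 0.22526057] [0.53012657 0.34544568 0.23019338]
```

View pics/w4.png

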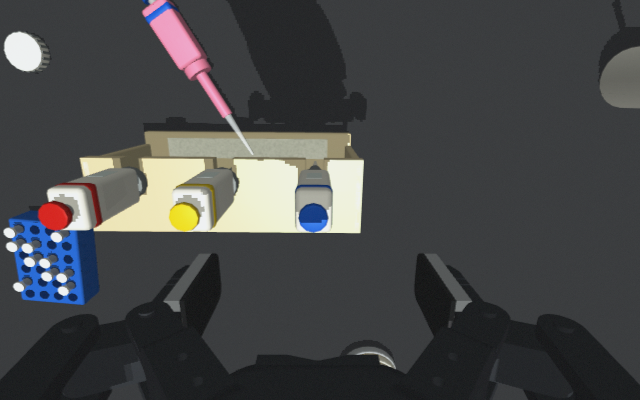

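The blue button is at (313,217), measured at (0.520,0.336,0.228), which fits the given height. Descending with partly closed fingers.

>>> {"name": "carry_out", "arguments": {"steps": [[[0,-0.4,0],[-0.1,-0.3,1],70],[[0,-0.4,0],[-0.15,-0.35,3],70],[[0,-0.4,0],[-0.15,-0.35,6],70],[[0,-0.4,0],[-0.15,-0.35,8.5],70],[[0,-0.4,0],[-0.15,-0.35,10.5],70],[[0,-0.4,0],[-0.15,-0.35,11.7],70],[[0,-0.4,0],[-0.15,-0.35,11.9],70],[[0,-0.4,0],[-0.15,-0.35,11.9],70]]}}

```text
clock: 13.45
tcp_pos: [0.5206, 0.3318, 0.1739]
orientation: [0.001, 0.001, 1.0, 0.0]
wrist_force: [0.3, -0.9, 0.9]
finger_gap: 0.0622
grip_force: 0.0
```

>>> {"name": "carry_out", "arguments": {"steps": [[[0,0,0],[0,0,0],150],[[0,0,0],[0,0,0],200],[[0,0,0],[0,0,0],255],[[0,0,0],[0,0,0],255],[[0,0,0],[0,0,0],255],[[0,0,0],[0,0,0],255],[[0,0,0],[0,0,-0.5],255],[[0,0,0],[0,0,-1],255]], "force": 50}}

```text
clock: 14.45
tcp_pos: [0.5193, 0.3329, 0.1822]
orientation: [-0.001, 0.0, 1.0, 0.001]
wrist_force: [-0.5, 6.0, -3.7]
finger_gap: 0.0254
grip_force: 50.0
```

>>> {"name": "carry_out", "arguments": {"steps": [[[0,0,0],[0,0,-1.5],255],[[0,0,0],[0,0,-3.5],255],[[0,0,0],[0,0,-5.5],255],[[0,0,0],[0,0,-7.5],255],[[0,0,0],[0,0,-9.5],255],[[0,0,0],[0,0,-11.5],255],[[0,0,0],[0,0,-13],255],[[0,0,0],[0,0,-13.5],255]]}}

```text
clock: 15.45
tcp_pos: [0.5201, 0.3312, 0.3186]
orientation: [0.0, 0.001, 1.0, -0.001]
wrist_force: [-0.5, -0.1, -0.1]
finger_gap: 0.0253
grip_force: 50.2
```

Run:
```python
from h import *
s=env.get_state();print(s['joint_pos'].round(2),s['clock'])
im,d,P=cloud('scene');cv2.imwrite('pics/s4.png',cv2.resize(im[20:220,240:560,::-1],None,fx=2,fy=2))
```

```text
[ 0.44  0.4   0.38  1.55 -0.    0.44] 15.45
```

View pics/s4.png

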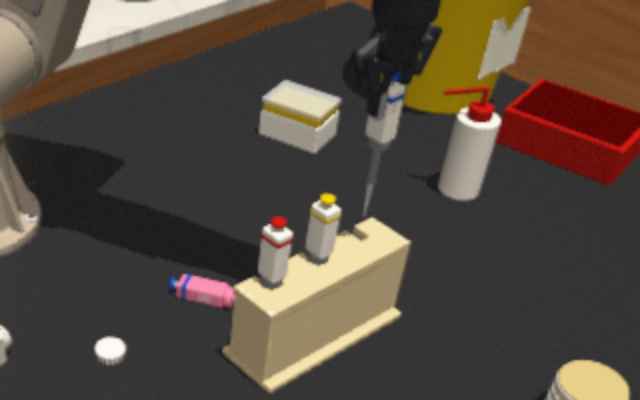

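Blue pipette is out and held vertically (crop, tip at (365,213)); red and yellow are undisturbed. Draw back from the stand, then swing across.

>>> {"name": "carry_out", "arguments": {"steps": [[[0,0,0],[3,0,0],255],[[0,0,0],[7,0,0],255],[[0,0,0],[10.5,-1,0],255],[[0,0,0],[12,-5,0],255],[[0,0,5],[12,-10,0],255],[[0,0,10],[12,-15,0],255],[[0,0,15],[12,-20,0],255],[[0,0,20],[12,-25,0],255]]}}

```text
clock: 16.5
tcp_pos: [0.3988, 0.0804, 0.3172]
orientation: [-0.0, 0.175, 0.984, -0.0]
wrist_force: [0.4, -0.9, -1.1]
finger_gap: 0.0255
grip_force: 50.1
```

Run:
```python
from h import *
s=env.get_state();print(s['joint_pos'].round(2),s['clock'])
t=np.array([.671,-.320]);
h=np.array([.55,-.262]);a=np.arctan2(-.320,.671)
m=np.array([np.cos(a),np.sin(a),0])
Rt=frame(m-[0,0,1],[-m[1],m[0],0]);z=Rt.as_matrix()[:,2]
plan('final+8cm',np.array([.671,-.320,.205])-.172*z,Rt)
```

```text
[ 0.   -0.03 -0.15  1.45 -0.    0.35] 16.5
final+8cm turn [  2. -45.   5.] shift cm [-28.58 -27.17   0.38] tcp [ 0.5732 -0.2733  0.3134]
```

>>> {"name": "carry_out", "arguments": {"steps": [[[0,-3,1],[-3,-4,0],255],[[0.5,-9,1],[-7,-7.5,0],255],[[0.8,-15,2],[-11,-11,0],255],[[1,-22,2.5],[-15,-14.5,0],255],[[1.3,-28,3],[-19,-18,0.2],255],[[1.6,-34,4],[-23,-22,0.3],255],[[2,-40,5],[-27,-25.5,0.4],255],[[2,-45,5],[-28.6,-27.2,0.4],255]]}}

```text
clock: 17.5
tcp_pos: [0.5745, -0.2735, 0.3122]
orientation: [0.374, 0.204, 0.901, -0.084]
wrist_force: [-0.2, -0.3, -0.8]
finger_gap: 0.0254
grip_force: 50.1
```

>>> {"name": "carry_out", "arguments": {"steps": [[[0,0,0],[0,0,0],255],[[0,0,0],[0,0,0],255],[[0,0,0],[0,0,0],255],[[0,0,0],[0,0,0],255],[[0,0,0],[0,0,0],255],[[0,0,0],[0,0,0],255],[[0,0,0],[0,0,0],255],[[0,0,0],[0,0,0],255]]}}

```text
clock: 18.5
tcp_pos: [0.5751, -0.2714, 0.314]
orientation: [0.374, 0.203, 0.901, -0.083]
wrist_force: [-0.6, -0.6, -1.7]
finger_gap: 0.0252
grip_force: 50.1
```

```bash
cat > tip.py <<'E'
from h import *
s=env.get_state();print(s['joint_pos'].round(2),s['clock'])
Q=q2R(s['orientation']);z=Q.as_matrix()[:,2]
tipn=s['tcp_pos']+z*(.172-env.hold_point_z)
print('nominal tip',tipn.round(4),'pitch',np.degrees(np.arcsin(-z[2])))
import sys
for n in ['scene','top']:
    im,d,P=cloud(n);hsv=cv2.cvtColor(im,cv2.COLOR_RGB2HSV)
    # pipette-region points beyond the fingers: fit axis
    v=P-s['tcp_pos'];al=v@z;rad=np.linalg.norm(v-al[...,None]*z,axis=-1)
    m=(al>.005)&(al<.17)&(rad<.03)
    q=P[m];al,vv=al[m],(v-al[...,None]*z if 0 else v)[m]
    l=Q.inv().apply(vv)
    for lo,hi in [(.005,.03),(.03,.06),(.06,.09),(.09,.12),(.12,.17)]:
        k=(al>lo)&(al<hi)
        if k.sum()>2: print(n,lo,k.sum(),np.median(l[k],0).round(4))
    if len(al): print('max along',al.max())
    k=env.get_calibration(n);c=q2R(k['orientation']).inv().apply(tipn-k['origin']);u=np.array([k['cx']-c[0]/c[2]*k['fx'],k['cy']+c[1]/c[2]*k['fy']])
    print(n,'tip px',u)
    r=P[(np.hypot(P[...,0]-.67,P[...,1]+.32)<.045)&(P[...,2]>.083)&(P[...,2]<.1)]
    print('rim',len(r),cv2.minEnclosingCircle((r[:,:2]*1000).astype(np.float32))[:2] if len(r) else '')
    x,y=int(u[0]),int(u[1]);x0=max(0,x-50);y0=max(0,y-50)
    cv2.imwrite(f'pics/{sys.argv[1]}_{n}.png',cv2.resize(im[y0:y0+100,x0:x0+100,::-1],None,fx=4,fy=4,interpolation=cv2.INTER_CUBIC))
a,b=[cv2.imread(f'pics/{sys.argv[1]}_{n}.png') for n in ['scene','top']]
try: cv2.imwrite(f'pics/{sys.argv[1]}.png',np.hstack([a,b]))
except Exception as e: print(e)
E
python3 tip.py a
```

```text
[-0.63 -0.15 -0.58  0.37  0.14 -0.13] 18.5
nominal tip [ 0.6733 -0.3176  0.2057] pitch 44.961787291673545
scene 0.005 209 [-0.0169 -0.0001  0.0174]
scene 0.03 187 [-0.0108  0.0001  0.0404]
scene 0.06 122 [-0.0063  0.0003  0.075 ]
scene 0.09 83 [-0.0049  0.0007  0.1026]
scene 0.12 48 [-0.0034  0.0012  0.1338]
max along 0.15299154932130313
scene tip px [240.36924808 272.080301  ]
rim 136 ((672.603515625, -321.6534423828125), 19.78294563293457)
top 0.005 83 [-0.0152  0.0039  0.017 ]
top 0.03 35 [-0.0113  0.0061  0.0365]
top 0.06 44 [-0.005   0.0027  0.0745]
top 0.09 20 [-0.003   0.0033  0.1004]
top 0.12 14 [-0.0011  0.0023  0.1315]
max along 0.15208520486198396
top tip px [470.70600774  98.82603752]
rim 70 ((670.1473388671875, -319.0327453613281), 19.673084259033203)
```

View pics/a.png

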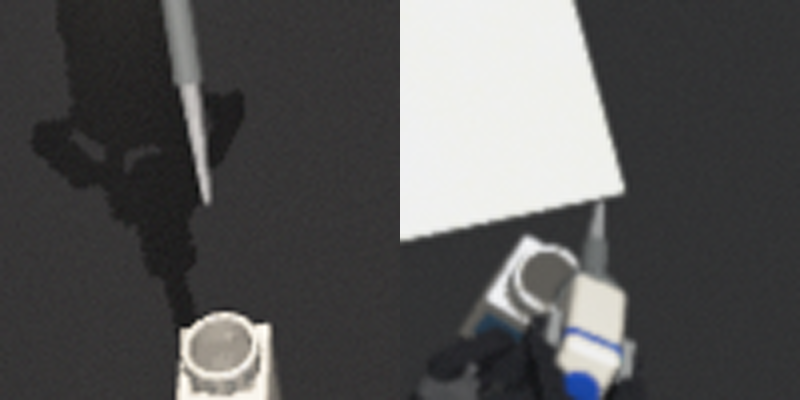

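The tip (left crop (208,203)) matches the nominal position within about 3 mm, roughly 8 cm over the mouth. Lower it straight down.

>>> {"name": "carry_out", "arguments": {"steps": [[[0,0,0],[1,0,1],255],[[0,0,0],[2,-0.1,2],255],[[0,0,0],[3,-0.2,3],255],[[0,0,0],[4,-0.2,4],255],[[0,0,0],[5,-0.2,4.9],255],[[0,0,0],[5.7,-0.2,5.6],255],[[0,0,0],[6.1,-0.2,6],255],[[0,0,0],[6.1,-0.2,6],255]]}}

```text
clock: 19.6
tcp_pos: [0.5737, -0.2728, 0.2281]
orientation: [0.374, 0.203, 0.901, -0.083]
wrist_force: [0.1, -0.2, -0.3]
finger_gap: 0.0255
grip_force: 50.1
```

>>> {"name": "carry_out", "arguments": {"steps": [[[0,0,0],[0,0,0],255],[[0,0,0],[0,0,0],255],[[0,0,0],[0,0,0],255],[[0,0,0],[0,0,0],255],[[0,0,0],[0,0,0],255],[[0,0,0],[0,0,0],255],[[0,0,0],[0,0,0],255],[[0,0,0],[0,0,0],255]]}}

```text
clock: 20.6
tcp_pos: [0.5738, -0.2728, 0.2285]
orientation: [0.374, 0.203, 0.901, -0.083]
wrist_force: [0.2, -0.1, -0.6]
finger_gap: 0.0255
grip_force: 50.1
```

```bash
python3 tip.py b
```

```text
[-0.64 -0.08 -0.74  0.13  0.14 -0.14] 20.6
nominal tip [ 0.672  -0.319   0.1202] pitch 44.956562595219786
scene 0.005 180 [-0.0172  0.      0.0172]
scene 0.03 160 [-0.0102  0.0001  0.04  ]
scene 0.06 103 [-0.0066  0.0005  0.0753]
scene 0.09 71 [-0.0049  0.0009  0.1019]
scene 0.12 48 [-0.0034  0.0014  0.1349]
max along 0.16971886506642336
scene tip px [244.00333419 298.41730392]
rim 142 ((673.1281127929688, -320.8424377441406), 20.345870971679688)
top 0.005 75 [-0.0149  0.0044  0.017 ]
top 0.03 32 [-0.0124  0.0062  0.0357]
top 0.06 39 [-0.0049  0.003   0.0744]
top 0.09 19 [-0.0033  0.0025  0.0966]
top 0.12 13 [-0.0006  0.0022  0.1349]
max along 0.16913744627240596
top tip px [459.94199828 112.37235388]
rim 76 ((671.3333129882812, -319.8786315917969), 19.798240661621094)
```

View pics/b.png

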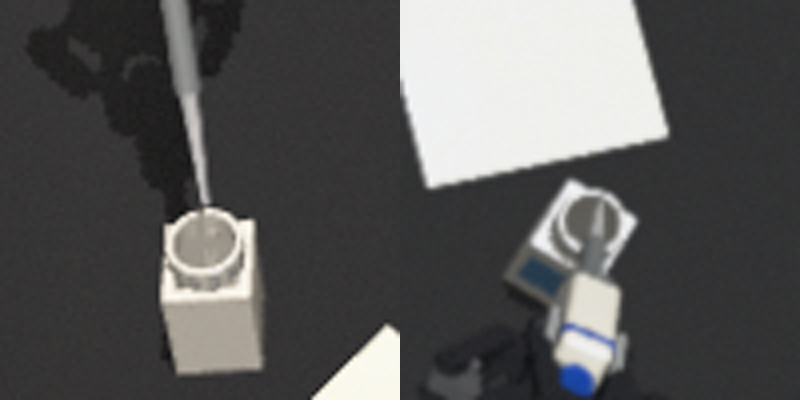

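The tip is seen at (208,203) in the left crop and (603,195) in the right. Allowing for parallax, it is about 4 mm from the mouth centre and about 3 cm above the rim, at 45°, within limits. Handing in.

```bash
python3 -c "
from workcell import env
print(env.hand_in())"
```

```text
the job is handed in; nothing more can be done
None
```

I stood the bottle upright and released it, and the job is handed in with the blue pipette held at 45°, its tip about 3 cm above the mouth and about 4 mm off centre. No verdict was shown, and the pink pipette fell over during the run (cause not checked).

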